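# Stand the rinsed ice packs to dry and start the kitchen timer

## Robot

A 6-joint arm with a two-finger parallel gripper is mounted at the origin on the work surface. World frame = base frame: x ahead of the robot, y to its left, z up, the work surface at z = 0. Lengths are in m, angles in rad, forces in N, time in s.
With the tool pointing down it reaches from about 0.275 to 0.875 m from the base axis. Payload 12.5 kg.
Tool frame: the origin (TCP) lies at the very end of the fingers, on their centre line; the grasp point (between the pads) lies 19 mm behind it; x points along the fingers, y is the direction in which the jaws open and shut, and the axes are right-handed (so a half turn about x gives the same grasp; the last joint's range is limited). The gripper opens to 85 mm and grips with 20 to 120 N. Pads are 22 mm wide; open, the fingers measure 114 mm over their backs; the gripper's body (76 mm by 85 mm) begins 54 mm behind the grasp point. The pads swing forward as they close: fully open they stand 13 mm farther back than shut.
Start: joints at [1.187, 0.351, 1.652, -0, 1.139, -0.085], TCP at [0.162, 0.526, 0.231] pointing down, gripper open.
Joint ranges: [-2.75, 2.75], [-0.79, 2.1], [0.01, 2.65], [-1.57, 4.71], [0.07, 3.14], [-2.87, 2.87]. Speed limits (rad/s): [2.22, 2.22, 2.79, 3.14, 3.14, 3.14].

## Interface

Orientations are given as a 3x3 rotation matrix whose columns are the frame's x, y, z axes.
In Python, from bench import manip gives the robot as it stands. Calls block until the motion is done:
- manip.move_ptp(position, orientation): joint-space move of the TCP to a pose.
- manip.move_l(position, attitude=None, max_speed=0.15): straight line of the TCP; attitude=None keeps the orientation; max_speed is the mean speed in m/s.
- manip.move_j(angles): joint-space move.
- manip.set_gripper(opening, effort=None): opening from 0.0 (shut) to 1.0 (fully open); effort is the grip in N (None keeps the last); returns when the fingers have stopped.
- manip.dwell(seconds).
- manip.inverse_kinematics(position, orientation): joint angles nearest the present ones, or None.
- manip.grab_frame(name): name is "scene" or "top"; returns (picture, depth): 400x640x3 uint8, red, green, blue; 400x640 float32, m along the optical axis (not along the pixel's ray), 0 where there is no reading.
- manip.get_calibration(name): a dict with "camera_matrix" (3x3 intrinsics, pixels), "R" (3x3) and "t" (3): a world point X has camera coordinates R X + t. Camera axes: x right, y down, z forward; pixel columns grow to the right and rows downward; lengths in m; the calibration is good to about 2 mm. A picture is of the moment at which its call begins. get_calibration takes no time and is no camera call.
A pose or a line that the arm cannot do raises manip.Unreachable and nothing moves.
- manip.sign_off(): hands the job in, once; it reports no verdict.
Trained networks look in the newest picture that a camera, given by its name, has taken for a name from the list of things; names that differ only in an ending like _2 or _b are one class to them, and where a whole thing is asked for, a point or a joint stands for the part that bears it (a point fixed in the world has none). Each returns a list of dicts, best first, with "confidence" (0 to 1); they miss things now and then, are a little off and sometimes report something else, mostly with a low value. They report only what shows in the picture. A call takes as long as a camera call. They do not tell look-alikes from the thing itself.
- manip.look_for(camera, name): "at" ([x, y, z] in m, in world coordinates, good to about 4 mm: the middle of the surface that is visible of it).
Readings, each from a call of its own:
- manip.current_time(): time.
- manip.current_qpos(): joint angles.
- manip.current_joint_vel(): joint speeds.
- manip.current_joint_torque(): joint torques, N m.
- manip.current_ee_pos(): TCP position.
- manip.current_tcp_rot(): TCP orientation.
- manip.current_force(): force on the tool from outside, world axes, zero at the start.
- manip.current_ft_torque(): the same for the moment, N m.
- manip.current_grip_width(): opening from 0.0 (shut) to 1.0 (fully open).
Only numpy, scipy, OpenCV 4.12 (cv2) and the standard library are available. Lean on these libraries where they do the work, as an engineer would, in place of code of your own. Each camera call takes 0.05 s, during which the arm holds its last target. There are 200 camera calls.

## Task

Three or four rinsed blue ice packs are lying on the kitchen counter: stand each one upright on its short end on the dark grey drying mat, not touching one another, so that they drip dry. Then set the kitchen timer upright with its back squarely against the stone front of the raised ledge and, braced there, press first its grey clear button and then its red start button, one at a time, each fully in for a moment and out again. Leave the timer standing there and the other things on the counter where they are.

Things in the scene. Friction and masses are not known exactly. Their poses are not given: they have to be found in the camera images.
- pack0: ice pack (absent in some starts): rigid blue block with pale blue panels, 110 (its x) x 60 (its y) x 30 mm (its z), about 0.1 to 0.2 kg, alike at both ends and both faces; it starts lying on a broad face on the bare counter. Origin: centre of the broad face that is underneath at the start, z pointing out of the opposite face
- pack0_mid (a point): the centre of this ice pack's volume; 15 mm above the counter when it lies flat, 60 mm when it stands on its short end on the mat
- pack1: ice pack (absent in some starts): rigid blue block with pale blue panels, 110 (its x) x 60 (its y) x 30 mm (its z), about 0.1 to 0.2 kg, alike at both ends and both faces; it starts lying on a broad face on the bare counter. Origin: centre of the broad face that is underneath at the start, z pointing out of the opposite face
- pack1_mid (a point): the centre of this ice pack's volume; 15 mm above the counter when it lies flat, 60 mm when it stands on its short end on the mat
- pack2: ice pack (absent in some starts): rigid blue block with pale blue panels, 110 (its x) x 60 (its y) x 30 mm (its z), about 0.1 to 0.2 kg, alike at both ends and both faces; it starts lying on a broad face on the bare counter. Origin: centre of the broad face that is underneath at the start, z pointing out of the opposite face
- pack2_mid (a point): the centre of this ice pack's volume; 15 mm above the counter when it lies flat, 60 mm when it stands on its short end on the mat
- pack3: ice pack (absent in some starts): rigid blue block with pale blue panels, 110 (its x) x 60 (its y) x 30 mm (its z), about 0.1 to 0.2 kg, alike at both ends and both faces; it starts lying on a broad face on the bare counter. Origin: centre of the broad face that is underneath at the start, z pointing out of the opposite face
- pack3_mid (a point): the centre of this ice pack's volume; 15 mm above the counter when it lies flat, 60 mm when it stands on its short end on the mat
- mat: dark grey silicone drying mat, fixed to the counter, 120 (x) x 420 (y) x 5 mm; origin: centre of its underside, z up; its upper face is 5 mm above the counter. The ribs are only a pattern: it is flat
- timer: loose white block-shaped kitchen timer, 50 mm deep (x), 64 wide (y), 54 high (z), about 0.2 kg; origin: centre of its underside; its -x face is the front, with a dark display above two round buttons, dark grey (clear, left) and red (start, right); its +x face is the flat back
- start_button (a joint): travel of the timer's red start button (the right-hand one as seen from the front): 0 m out, 0.006 m fully in (along the timer's +x). Spring-loaded: about 1.6 N to start, 4 N fully in; it springs back when let go. The timer's own grip on the counter is weaker than this, so an unbraced timer slides away instead
- clear_button (a joint): travel of the timer's dark grey clear button (the left-hand one as seen from the front), of the same make as the start button
- start_face (a point): centre of the outer face of the red start button: a disc 19 mm across on the timer's front, 22 mm above the timer's underside and 16 mm to the -y side of its middle, standing 12 mm out of the front when not pressed (6 mm fully in)
- clear_face (a point): centre of the outer face of the grey clear button: the same disc, 16 mm to the +y side of the middle, so 32 mm from the other
- timer_back (a point): centre of the timer's flat back (+x) face, 27 mm above its underside
- ledge: fixed raised ledge at the back right of the counter, 90 mm high, 620 mm long (y), 204 mm deep, with an upright stone front that faces the robot; origin: on that front face at counter level, halfway along; x points into the ledge, away from the robot
- cream_jar: bystander, leave it alone: blue cream jar with white lid, 66 mm across, 62 high; origin: centre of its underside
- candle: bystander, leave it alone: white candle in a glass, 80 mm across, 72 high; origin: centre of its underside
- orange_box: bystander, leave it alone: open orange box, 110 x 160 x 35 mm; origin: centre of its underside
- white_carton: bystander, leave it alone: small white carton lying down, 30 x 85 x 30 mm; origin: centre of its underside
- soap_bottle: bystander, leave it alone: amber bottle, 56 mm across, 150 high; origin: centre of its underside
There are look-alikes about, which are no part of the job. Leave any green look-alike of the timer alone.

How it is judged:
On the way, in this order (a step that is already met when the one before it is completed fails the run):
1. every ice pack present stands upright on its short end on the mat, let go, none touching another (angle between the x axis of each of pack0, pack1, pack2, pack3 and the z axis of mat, either way round below 0.1 rad and z of pack0_mid in the frame of mat between 0.056 and 0.065 m and x of pack0_mid in the frame of mat between -0.06 and 0.06 m and y of pack0_mid in the frame of mat between -0.21 and 0.21 m and linear speed of each of pack0, pack1, pack2, pack3 below 0.02 m/s and contact force between each of pack0, pack1, pack2, pack3 and the fingers below 0.05 N and z of pack1_mid in the frame of mat between 0.056 and 0.065 m and x of pack1_mid in the frame of mat between -0.06 and 0.06 m and y of pack1_mid in the frame of mat between -0.21 and 0.21 m and z of pack2_mid in the frame of mat between 0.056 and 0.065 m and x of pack2_mid in the frame of mat between -0.06 and 0.06 m and y of pack2_mid in the frame of mat between -0.21 and 0.21 m and z of pack3_mid in the frame of mat between 0.056 and 0.065 m and x of pack3_mid in the frame of mat between -0.06 and 0.06 m and y of pack3_mid in the frame of mat between -0.21 and 0.21 m and contact force between each of pack1, pack2, pack3 and pack0 below 0.05 N and contact force between each of pack2, pack3 and pack1 below 0.05 N and contact force between pack3 and pack2 below 0.05 N), for 0.3 s.
2. the clear button alone is pressed fully in while the timer stands upright with its back against the ledge (value of joint clear_button above 0.005 m and value of joint start_button below 0.003 m and x of timer_back in the frame of ledge above -0.006 m and angle between timer's own z axis and vertical below 0.08 rad and angle between the x axis of timer and the x axis of ledge, either way round below 0.12 rad and y of timer_back in the frame of ledge between -0.31 and 0.31 m and height (world z) of timer_back below 0.035 m), for 0.15 s.
3. the start button alone is pressed fully in while the timer stands upright with its back against the ledge (value of joint start_button above 0.005 m and value of joint clear_button below 0.003 m and x of timer_back in the frame of ledge above -0.006 m and angle between timer's own z axis and vertical below 0.08 rad and angle between the x axis of timer and the x axis of ledge, either way round below 0.12 rad and y of timer_back in the frame of ledge between -0.31 and 0.31 m and height (world z) of timer_back below 0.035 m), for 0.15 s.
At the end, for the whole second after the job is handed in: Each ice pack stands on a short end on the mat (within 0.1 rad, centre over the mat), released, none touching; then clear and start were pressed in turn, 5 mm or more; the timer stands square (0.12 rad), back within 8 mm of the ledge, buttons out; bystanders moved under 30 mm (all of step 1 and x of timer_back in the frame of ledge above -0.008 m and angle between timer's own z axis and vertical below 0.08 rad and angle between the x axis of timer and the x axis of ledge, either way round below 0.12 rad and y of timer_back in the frame of ledge between -0.31 and 0.31 m and height (world z) of timer_back below 0.035 m and value of joint each of start_button, clear_button below 0.0015 m and linear speed of timer below 0.02 m/s).
It fails at once if a bystander is pushed more than 30 mm from its place (distance of any of cream_jar, candle, orange_box, white_carton, soap_bottle from where it was at the start of the episode above 0.03 m).
It fails at once if a bystander is tipped over (angle between any of cream_jar, candle, orange_box, white_carton, soap_bottle's own z axis and vertical above 0.5 rad).
Of pack0, pack1, pack2, pack3 only 3 to 4 are there at a start; the rules pass over those that are not, and their reading is None.
At some moment in a run one of pack0, pack1, pack2, pack3, timer may be knocked a few centimetres aside while the robot is not near it.
Once in a run the grip may slacken for a moment while it holds something.
It also fails if it takes over 210 s, if anything falls off the work surface, if the arm or the gripper's body presses on something with over 40 N, if the wrist force passes 120 N, or if a joint passes its speed limit or range.

## Working session

There is one attempt and no reset: what is moved stays moved. The work goes in short steps, each a Python script; the robot and the scene stay as the last script left them, time stands still between calls to the robot, and variables do not carry over. Pictures are saved under pics/ and viewed, about 12 in all and at most 16, crops included, and the job is handed in when it is done.

```bash
ls; mkdir -p pics; python3 - <<'E'
from bench import manip
import cv2,numpy as np
for c in ("top","scene"):
    p,d=manip.grab_frame(c); cv2.imwrite(f"pics/{c}0.png",p[:,:,::-1]); np.save(f"{c}0.npy",d)
    k=manip.get_calibration(c); print(c,k)
    for n in ("pack0","timer","mat","ledge","start_button","clear_face"):
        try: print(n,[(np.round(r["at"],3).tolist(),round(r["confidence"],2)) for r in manip.look_for(c,n)])
        except Exception as e: print(n,e)
print(manip.current_time(), manip.current_tcp_rot())
E
```

```text
pics
top {'camera_matrix': array([[365.2037697 ,   0.        , 320.97333013],
       [  0.        , 365.2037697 , 205.46461795],
       [  0.        ,   0.        ,   1.        ]]), 'R': array([[-0.00783745, -0.99992854, -0.00902718],
       [-0.98047167,  0.00945831, -0.19643281],
       [ 0.19650415,  0.00731136, -0.98047573]]), 't': array([-0.04315878,  0.51286494,  1.14750582])}
pack0 [([0.607, 0.002, 0.03], 0.81), ([0.607, 0.301, 0.029], 0.68), ([0.458, 0.375, 0.028], 0.65), ([0.747, -0.043, 0.099], 0.21)]
timer [([0.328, -0.32, 0.057], 0.96), ([0.543, -0.294, 0.054], 0.79), ([0.246, -0.23, 0.056], 0.76), ([0.331, -0.479, 0.053], 0.74)]
mat [([0.463, 0.079, 0.003], 0.92)]
ledge [([0.757, -0.432, 0.087], 0.92), ([0.392, -0.216, 0.065], 0.6)]
start_button []
clear_face []
scene {'camera_matrix': array([[381.25189364,   0.        , 317.89025409],
       [  0.        , 381.25189364, 201.76458328],
       [  0.        ,   0.        ,   1.        ]]), 'R': array([[-0.68849358,  0.72521027, -0.00683127],
       [ 0.597653  ,  0.5620082 , -0.57180213],
       [-0.41083755, -0.39776482, -0.82036312]]), 't': array([ 0.37794988, -0.26861767,  1.30500809])}
pack0 [([0.616, 0.006, 0.027], 0.96), ([0.468, 0.376, 0.027], 0.92), ([0.622, 0.3, 0.03], 0.66)]
timer [([0.258, -0.224, 0.046], 0.69), ([0.339, -0.318, 0.05], 0.68), ([0.558, -0.293, 0.051], 0.55), ([0.342, -0.474, 0.049], 0.55)]
mat [([0.474, 0.104, 0.008], 0.87), ([0.616, 0.003, 0.03], 0.49)]
ledge [([0.794, -0.361, 0.092], 0.69)]
start_button [([0.558, -0.294, 0.048], 0.18)]
clear_face []
0.7 [[ 4.16572758e-05  2.94360450e-01  9.55694472e-01]
 [ 2.94489258e-05  9.55694472e-01 -2.94360452e-01]
 [-9.99999999e-01  4.04064301e-05  3.11430291e-05]]
```

View pics/top0.png

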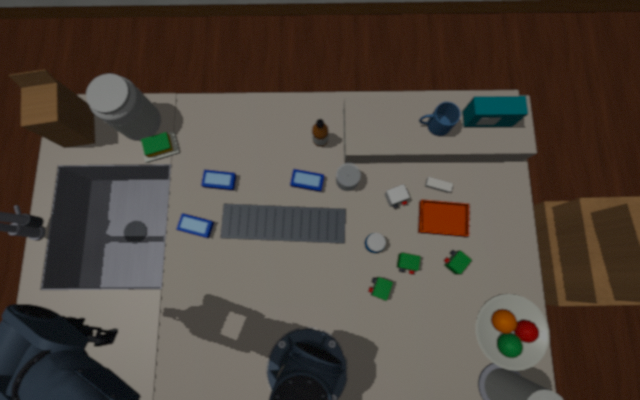

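View pics/scene0.png

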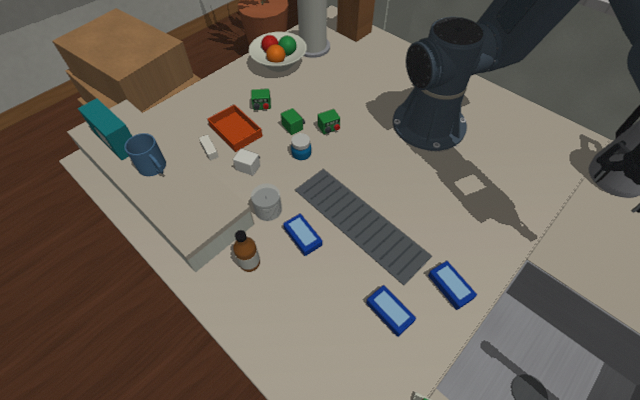

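Top view: three blue packs at (219,180), (307,180) and (195,225), and the mat spanning (222–346, 204–242). There are four timer-shaped blocks: a white one at (398,195) and green ones at (409,262), (381,288) and (458,262). Only the white one fits the description. I'll confirm it in a crop, measure everything, and test which grasp tilts are reachable.

```bash
cat > h.py <<'E'
from bench import manip
import cv2, numpy as np
def cloud(c):
    p,d=manip.grab_frame(c); k=manip.get_calibration(c); K=k["camera_matrix"]
    v,u=np.mgrid[:400,:640]
    X=np.stack([(u-K[0,2])/K[0,0]*d,(v-K[1,2])/K[1,1]*d,d],-1)
    W=(X-k["t"])@k["R"]; W[d==0]=np.nan
    return p,W
def blobs(mask,W,nmin=60):
    n,l,s,c=cv2.connectedComponentsWithStats(mask.astype(np.uint8))
    out=[]
    for i in range(1,n):
        if s[i,4]<nmin: continue
        P=W[l==i]; (x,y),(a,b),th=cv2.minAreaRect(P[:,:2].astype(np.float32)*1000)
        if a<b: a,b,th=b,a,th+90
        out.append(dict(px=c[i].round().tolist(),xy=np.array([x,y])/1000,size=(round(a),round(b)),yaw=np.radians((th+90)%180-90),z=float(np.median(P[:,2])),n=int(s[i,4])))
    return out
def packs(c="top"):
    p,W=cloud(c); r,g,b=[p[...,i].astype(int) for i in range(3)]
    ok=(b>r+40)&(W[...,2]>.018)&(W[...,2]<.042)   # top faces of lying packs
    st=(b>r+30)&(W[...,2]>.1)&(W[...,2]<.13)&(W[...,0]<.56)      # tops of standing packs
    return p,W,blobs(ok,W),blobs(st,W,20)
def timer(c="top"):
    p,W=cloud(c); q=p.astype(int)
    ok=(np.ptp(q,axis=2)<35)&(W[...,2]>.046)&(W[...,2]<.062)&(W[...,0]>.35)&(W[...,0]<.72)&(W[...,1]<-.17)&(W[...,1]>-.55)
    return p,W,blobs(ok,W)
def rot(a,y):
    a=np.array(a,float)/np.linalg.norm(a); y=np.array(y,float); y/=np.linalg.norm(y)
    return np.stack([a,y,np.cross(a,y)],1)
E
python3 - <<'E'
from h import *
p,W,l,s=packs()
for o in l+s: print(o)
q=p.astype(int)
_,_,t=timer()
print("timer",*t,sep="\n")
m=(np.ptp(q,axis=2)<25)&(q.mean(2)<110)&(abs(W[...,2])<.012)&(W[...,0]>.38)&(W[...,0]<.56)&(W[...,1]>-.2)&(W[...,1]<.36)
m=cv2.morphologyEx(m.astype(np.uint8),cv2.MORPH_CLOSE,np.ones((5,5)))
for o in blobs(m,W,500): print("mat",o)
# ledge top front edge: z~.09
L=(abs(W[...,2]-.09)<.008)
for y in (-.2,-.27,-.35,-.5,-.6):
    k=L&(abs(W[...,1]-y)<.01); print("ledge x at",y,np.nanmin(W[...,0][k]).round(4), np.median(W[...,2][k]).round(4))
k=L&(W[...,0]>.66); print("ledge y", np.nanpercentile(W[...,1][k],[1,99]).round(3))
k=(W[...,2]>.02)&(W[...,2]<.075)&(W[...,0]>.6)&(abs(W[...,1]+.32)<.03); print("front pts", np.nanpercentile(W[...,0][k],[5,50,95]))
c1=cv2.resize(p[160:230,330:480],None,fx=5,fy=5); cv2.imwrite("pics/c1.png",c1[:,:,::-1])
# IK feasibility
for t in np.radians([10,20,30]):
  for az in range(0,360,45):
    u=np.array([np.cos(np.radians(az)),np.sin(np.radians(az)),0]); z=np.array([0,0,1.])
    a=np.cos(t)*u-np.sin(t)*z; y=np.cross(z,u)
    res=[]
    for my in (-.06,.08,.22):
        r=[manip.inverse_kinematics([.463+.019*a[0],my+.019*a[1],.085+.019*a[2]],rot(a,sg*y)) is not None for sg in (1,-1)]
        res.append("".join("10"[not v] for v in r))
    print(round(np.degrees(t)),az,res)
E
```

```text
{'px': [307.0, 180.0], 'xy': array([6.07097168e-01, 4.10362244e-04]), 'size': (107, 59), 'yaw': np.float64(1.3737840583082683), 'z': 0.029662456128049117, 'n': 522}
{'px': [218.0, 179.0], 'xy': array([0.61184387, 0.30274014]), 'size': (106, 58), 'yaw': np.float64(1.4509358350878638), 'z': 0.029868408782363978, 'n': 525}
{'px': [194.0, 225.0], 'xy': array([0.45523276, 0.37482864]), 'size': (108, 57), 'yaw': np.float64(1.306337772647303), 'z': 0.03004903176595381, 'n': 556}
timer
{'px': [413.0, 157.0], 'xy': array([ 0.6731084 , -0.35900653]), 'size': (377, 4), 'yaw': np.float64(-1.570591003007797), 'z': 0.05348920923450728, 'n': 173}
{'px': [397.0, 194.0], 'xy': array([ 0.5487113 , -0.29889627]), 'size': (64, 51), 'yaw': np.float64(-1.2163818169522291), 'z': 0.05270193632699156, 'n': 297}
{'px': [375.0, 242.0], 'xy': array([ 0.39098532, -0.21820715]), 'size': (53, 52), 'yaw': np.float64(-1.3353340042799768), 'z': 0.06021796265783993, 'n': 140}
mat {'px': [281.0, 223.0], 'xy': array([0.4863638 , 0.10846404]), 'size': (491, 102), 'yaw': np.float64(1.38157380449675), 'z': nan, 'n': 4896}
ledge x at -0.2 0.672 0.0895
ledge x at -0.27 0.6722 0.0894
ledge x at -0.35 0.6724 0.0892
ledge x at -0.5 0.6719 0.0893
ledge x at -0.6 0.0012 0.0905
ledge y [-0.743  0.775]
front pts [0.6719528  0.6728248  0.67423555]
10 0 ['11', '11', '11']
10 45 ['11', '11', '11']
10 90 ['11', '11', '11']
10 135 ['11', '11', '11']
10 180 ['11', '11', '11']
10 225 ['11', '11', '11']
10 270 ['11', '11', '11']
10 315 ['11', '11', '11']
20 0 ['11', '11', '11']
20 45 ['11', '11', '11']
20 90 ['11', '11', '11']
20 135 ['11', '11', '11']
20 180 ['11', '11', '11']
20 225 ['11', '11', '11']
20 270 ['11', '11', '11']
20 315 ['11', '11', '11']
30 0 ['11', '11', '11']
30 45 ['11', '11', '11']
30 90 ['11', '11', '11']
30 135 ['11', '11', '11']
30 180 ['11', '11', '11']
30 225 ['11', '11', '11']
30 270 ['11', '11', '11']
30 315 ['11', '11', '11']
```

View pics/c1.png

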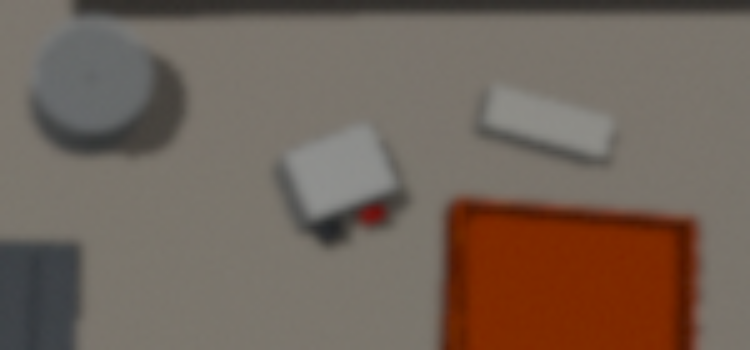

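The crop shows the white block at (340,175), with the dark button left and the red one right. That is the real timer, and the other three are green. Measurements fit: packs at z=30 mm and about 107x58, timer 64x51 at z=53 mm, ledge front at x≈0.672. Next is the first pack: grip it across 60 mm near the end, tip it 90° and stand it.

```bash
cat >> h.py <<'E'
Z=np.array([0,0,1.])
def fz(): return np.mean([manip.current_force()[2] for _ in range(3)])
def do_pack(xy,yaw,spot,t=np.radians(15),off=.020,gz=.0235,dry=False):
    u=-np.array([np.cos(yaw),np.sin(yaw),0]);  u=u if u[1]<0 else -u
    v=np.array([0,-1.,0])
    ap=-np.cos(t)*Z-np.sin(t)*u; al=np.cos(t)*v-np.sin(t)*Z
    gp=np.r_[xy,0]+off*u+gz*Z; gl=np.r_[spot,.060+off]-(gz-.015)*v
    best=None
    for sg in (1,-1):
        Rp=rot(ap,sg*np.cross(Z,u)); Rl=rot(al,sg*np.cross(Z,v))
        j1=manip.inverse_kinematics(gp+.019*ap+[0,0,.1],Rp); j2=manip.inverse_kinematics(gl+.019*al+[0,0,.1],Rl)
        if j1 is None or j2 is None: continue
        c=np.abs(np.array(j2)-j1).max()
        print(sg,np.round(j1,2),np.round(j2,2))
        if best is None or c<best[0]: best=(c,Rp,Rl)
    if dry or best is None: return
    _,Rp,Rl=best; tp=gp+.019*ap; tl=gl+.019*al
    manip.set_gripper(1.0)
    manip.move_ptp(tp-.10*ap,Rp); manip.move_l(tp,max_speed=.1)
    manip.set_gripper(0.0,effort=70); print("grip",manip.current_grip_width(),"t",manip.current_time())
    manip.move_l(tp+[0,0,.14])
    print("grip",manip.current_grip_width())
    manip.move_ptp(tl+[0,0,.08],Rl)
    print("grip",manip.current_grip_width())
    manip.move_l(tl+[0,0,.008])
    f0=fz(); h=.008
    while h>-.006:
        h-=.001; manip.move_l(tl+[0,0,h],max_speed=.02); f=fz()
        if f-f0>3: break
    print("contact at",round(h,4),"dF",round(f-f0,1),"grip",manip.current_grip_width(),"t",manip.current_time())
    return tl+[0,0,h],al
def release(tl,al):
    manip.set_gripper(1.0); manip.move_l(tl-.11*al,max_speed=.08); manip.move_l(tl-.11*al+[0,0,.12])
    print("t",manip.current_time())
E
python3 - <<'E'
from h import *
r=do_pack([.4552,.3748],1.306,[.463,-.06])
p,W=cloud("scene"); cv2.imwrite("pics/s1.png",p[:,:,::-1]); np.savez("st.npz",tl=r[0],al=r[1])
E
```

```text
1 [0.51 0.49 1.83 0.31 0.66 0.54] [ 0.29  0.68  1.92 -1.19  1.49  1.05]
-1 [ 0.51  0.49  1.83  0.31  0.66 -2.6 ] [ 0.29  0.68  1.92 -1.19  1.49 -2.09]
grip 0.6822616510648943 t 3.9167
grip 0.6894132172940474
grip 0.6839540449678947
contact at 0.0 dF 5.7 grip 0.6859499852451135 t 9.1417
```

View pics/s1.png

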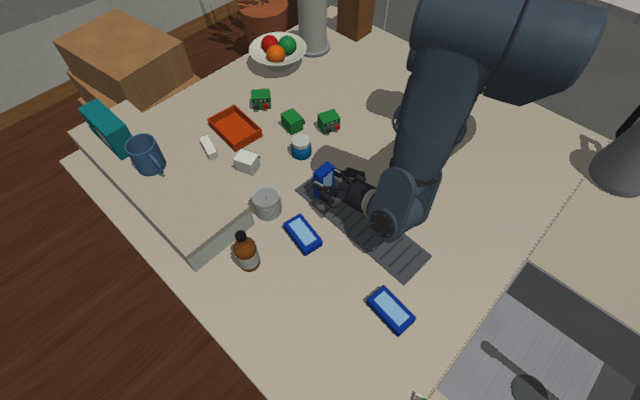

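The scene view shows the pack upright in the jaws at (325,180) on the near end of the mat. Contact came exactly at the planned height. The area the arm was hiding is clear, so there are three packs. I'll release, look again and do pack A.

```bash
python3 - <<'E'
from h import *
s=np.load("st.npz"); release(s["tl"],s["al"])
p,W,l,st=packs()
for o in l+st: print(o)
l=[o for o in l if abs(o["xy"][0]-.607)<.06 and abs(o["xy"][1])<.08 and 95<o["size"][0]<120]
o=l[0]
r=do_pack(o["xy"],o["yaw"],[.463,.08])
p,W=cloud("scene"); cv2.imwrite("pics/s2.png",p[:,:,::-1]); np.savez("st.npz",tl=r[0],al=r[1])
E
```

```text
t 12.0583
{'px': [307.0, 180.0], 'xy': array([6.07480591e-01, 1.61872864e-04]), 'size': (106, 59), 'yaw': np.float64(1.3739221432107889), 'z': 0.02948216291150088, 'n': 533}
{'px': [219.0, 179.0], 'xy': array([0.61224255, 0.30312625]), 'size': (108, 59), 'yaw': np.float64(1.447003677738362), 'z': 0.029784150115633096, 'n': 513}
{'px': [324.0, 218.0], 'xy': array([ 0.46008435, -0.05868344]), 'size': (58, 28), 'yaw': np.float64(-0.007115433800473709), 'z': 0.1142755112256712, 'n': 183}
1 [-0.22  0.6   1.63  0.33  0.94 -0.22] [ 0.53  0.75  1.74 -0.99  1.66  1.02]
grip 0.6882943680927781 t 15.075
grip 0.689440364301553
grip 0.6858630847756875
contact at 0.0 dF 6.6 grip 0.6833251132979178 t 19.975
```

View pics/s2.png

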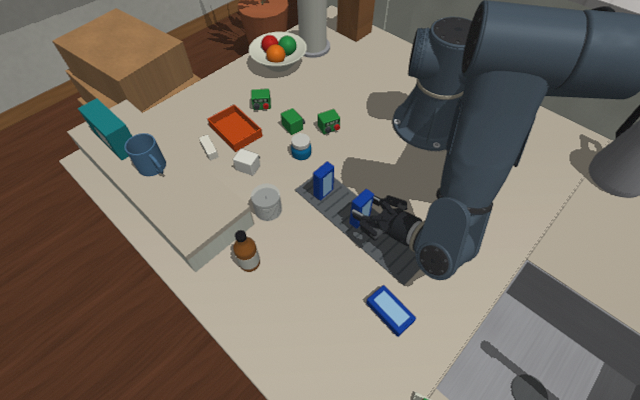

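The first pack stands at (324,180) and the second is upright in the jaws at (362,208). On to the third.

```bash
python3 - <<'E'
from h import *
s=np.load("st.npz"); release(s["tl"],s["al"])
p,W,l,st=packs()
for o in l+st: print(o)
l=[o for o in l if 95<o["size"][0]<120]; assert len(l)==1 and len(st)==2
o=l[0]
r=do_pack(o["xy"],o["yaw"],[.463,.22])
p,W=cloud("scene"); cv2.imwrite("pics/s3.png",p[:,:,::-1]); np.savez("st.npz",tl=r[0],al=r[1])
E
```

```text
t 22.8917
{'px': [218.0, 179.0], 'xy': array([0.61156561, 0.30283331]), 'size': (107, 58), 'yaw': np.float64(1.4555043547798403), 'z': 0.030108374868885592, 'n': 492}
{'px': [279.0, 218.0], 'xy': array([0.46131119, 0.0806204 ]), 'size': (59, 28), 'yaw': np.float64(0.013274115536066142), 'z': 0.11414705288297622, 'n': 196}
{'px': [324.0, 218.0], 'xy': array([ 0.4599581 , -0.05871648]), 'size': (58, 28), 'yaw': np.float64(-0.006981077323479211), 'z': 0.11414656712158187, 'n': 183}
1 [0.28 0.67 1.51 0.31 0.89 0.21] [ 0.72  0.86  1.48 -0.86  1.85  0.97]
grip 0.6876869862151573 t 25.8
grip 0.6895699453482564
grip 0.6867806187130903
contact at 0.0 dF 8.6 grip 0.6876030863298797 t 30.5833
```

View pics/s3.png

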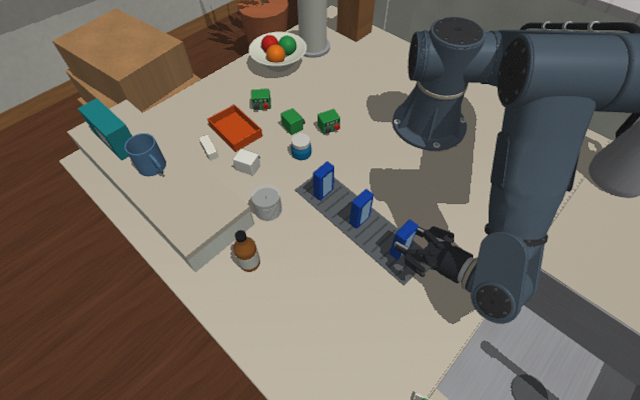

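All three are in place: (324,180), (362,208) and (403,240), the last still gripped. I'll release it, check the row, then fetch the timer.

```bash
python3 - <<'E'
from h import *
s=np.load("st.npz"); release(s["tl"],s["al"])
p,W,l,st=packs()
for o in l+st: print(o)
assert len(st)==3 and not l
_,_,tt=timer(); o=[o for o in tt if 58<o["size"][0]<70 and 45<o["size"][1]<58][0]; print(o)
c=o["xy"]; psi=o["yaw"]-np.pi/2; psi=(psi+np.pi/2)%np.pi-np.pi/2; print("psi",psi)
t=np.radians(20)
def R(psi,sg): x=np.array([np.cos(psi),np.sin(psi),0]); return rot(-np.cos(t)*Z+np.sin(t)*x, sg*np.cross(Z,x))
best=None
for sg in (1,-1):
    j1=manip.inverse_kinematics([*c,.1],R(psi,sg)); j2=manip.inverse_kinematics([.6475,-.27,.1],R(0,sg))
    print(sg,j1 is not None and np.round(j1,2),j2 is not None and np.round(j2,2))
    if j1 is not None and j2 is not None:
        m=max(abs(j1[5]),abs(j2[5]))
        if best is None or m<best[0]: best=(m,sg)
sg=best[1]; gz=.032
R1,R2=R(psi,sg),R(0,sg)
tp=np.r_[c,gz]+.019*R1[:,0]; tl=np.array([.6475,-.27,gz])+.019*R2[:,0]
manip.move_ptp(tp-.13*R1[:,0],R1); manip.move_l(tp,max_speed=.1)
manip.set_gripper(0.0,effort=50); print("grip",manip.current_grip_width())
manip.move_l(tp+[0,0,.03])
manip.move_l(tl+[-.03,0,.03],R2); print("grip",manip.current_grip_width())
manip.move_l(tl+[-.015,0,.006]); f0=fz(); h=.006
while h>-.004:
    h-=.001; manip.move_l(tl+[-.015,0,h],max_speed=.02)
    if fz()-f0>2: break
print("floor",h); h+=.0005
f0=manip.current_force(); d=-.015
while d<.012:
    d+=.001; manip.move_l(tl+[d,0,h],max_speed=.02); f=manip.current_force()
    if f[0]-f0[0]<-6: break
print("wall",d,np.round(f-f0,1),manip.current_grip_width(),manip.current_time())
np.savez("st.npz",tl=tl+[d,0,h],a=R2[:,0])
p,W=cloud("scene"); cv2.imwrite("pics/s4.png",cv2.resize(p[80:280,150:420],None,fx=2.9,fy=2.9)[:,:,::-1])
E
```

```text
t 33.5
{'px': [234.0, 219.0], 'xy': array([0.46180765, 0.22175023]), 'size': (61, 31), 'yaw': np.float64(-0.008304135753030576), 'z': 0.11409580358321111, 'n': 204}
{'px': [279.0, 218.0], 'xy': array([0.46126596, 0.08073262]), 'size': (59, 28), 'yaw': np.float64(0.005639407975216316), 'z': 0.11411485013687947, 'n': 194}
{'px': [324.0, 218.0], 'xy': array([ 0.46017389, -0.05869095]), 'size': (58, 28), 'yaw': np.float64(-0.008151137148405525), 'z': 0.11398385191729539, 'n': 183}
{'px': [397.0, 194.0], 'xy': array([ 0.54943213, -0.29864539]), 'size': (65, 52), 'yaw': np.float64(-1.2120434276679493), 'z': 0.05295454572805693, 'n': 296}
psi 0.3587528991269471
1 False [-0.53  0.65  1.58  0.29  0.63 -2.31]
-1 [-0.7   0.58  1.71  0.46  0.73  0.18] [-0.53  0.65  1.58  0.29  0.63  0.83]
grip 0.7439455216948625
grip 0.7387455567406429
floor 0.0
wall 0.002000000000000007 [-11.6  -1.8   7.8] 0.7421643905099249 44.8583
```

View pics/s4.png

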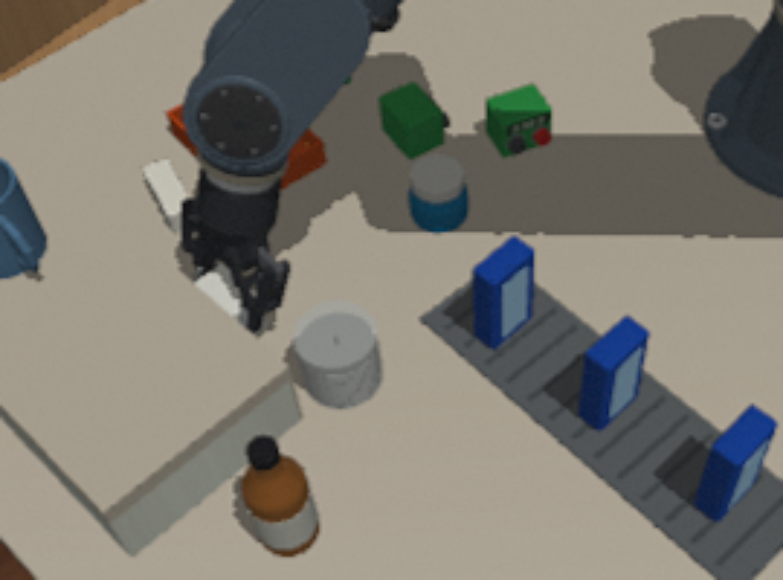

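The timer met the ledge about 2 mm past plan, with the grip still at 63 mm. The three packs stand well. I'll release, re-measure the timer, shut the fingers and press clear, then start.

```bash
python3 - <<'E'
from h import *
s=np.load("st.npz"); tl,a=s["tl"],s["a"]
manip.set_gripper(1.0); manip.move_l(tl-.10*a,max_speed=.08); manip.move_l([.42,-.2,.30])
p,W,tt=timer(); 
for o in tt: print(o)
cv2.imwrite("pics/t5.png",cv2.resize(p[120:260,300:480],None,fx=4,fy=4)[:,:,::-1])
_,_,l,st=packs(); print([(o["xy"].round(3).tolist(),round(o["z"],3)) for o in st],manip.current_time())
E
```

```text
{'px': [397.0, 162.0], 'xy': array([ 0.64803857, -0.36080219]), 'size': (375, 54), 'yaw': np.float64(-1.5679141417711786), 'z': 0.052883670039352196, 'n': 452}
[([0.462, 0.221], 0.114), ([0.461, 0.08], 0.115), ([0.461, -0.059], 0.114)] 48.825
```

View pics/t5.png

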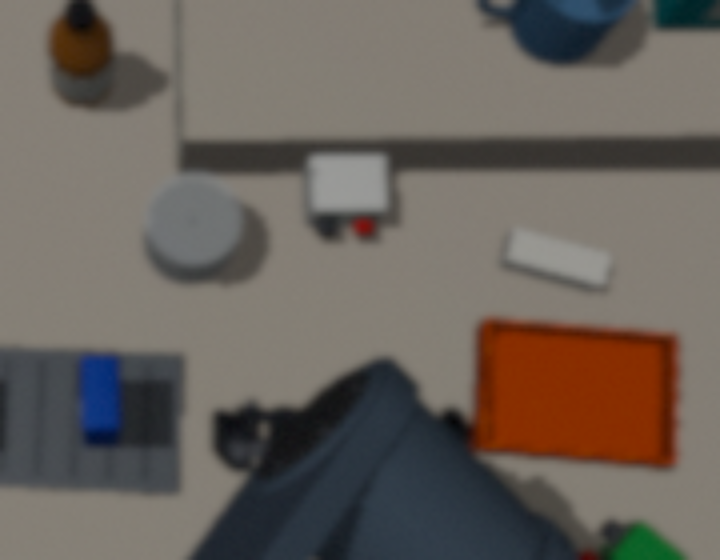

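The timer sits square against the ledge at crop (347,185), with clear at (328,228) and red at (365,228). Now pressing.

```bash
cat > press.py <<'E'
from h import *
import sys
p,W=cloud("top"); q=p.astype(int)
k=(np.ptp(q,axis=2)<35)&(abs(W[...,2]-.053)<.006)&(W[...,0]>.6)&(W[...,0]<.662)&(abs(W[...,1]+.27)<.06)
b=blobs(k,W)[0]; print(b); yc=b["xy"][1]; assert abs(yc+.27)<.012
t=np.radians(45); a=np.array([np.cos(t),0,-np.sin(t)])
Rs=[rot(a,[0,s,0]) for s in (1,-1)]
js=[manip.inverse_kinematics([.55,yc,.12],R) for R in Rs]
R=Rs[min((i for i in (0,1) if js[i] is not None),key=lambda i:abs(js[i][5]))]
up=.011*np.array([np.sin(t),0,np.cos(t)])
manip.set_gripper(0.0); manip.move_ptp([.53,yc,.15],R)
for name,dy in (("clear",.016),("start",-.016)):
    P=np.array([.6105,yc+dy,.0225])-up
    manip.move_l(P-[.035,0,0]); manip.move_l(P-[.012,0,0],max_speed=.05); manip.dwell(.2)
    f0=manip.current_force(); d=-.012; first=None
    while d<.018:
        d+=.001; manip.move_l(P+[d,0,0],max_speed=.02); f=manip.current_force()-f0
        if first is None and f[0]<-1: first=d
        if f[0]<-9: break
    manip.dwell(.5); print(name,"touch",first,"stop",round(d,3),np.round(manip.current_force()-f0,1),np.round(manip.current_ee_pos()-P,4))
    if name=="clear": pc,_=manip.grab_frame("scene")
    manip.move_l(P-[.012,0,0],max_speed=.05); manip.dwell(.2)
    manip.move_l(P-[.035,0,0])
manip.move_l(P+[-.09,0,.12]); manip.move_ptp([.40,.0,.35],rot([0,0,-1],[0,-1,0])); print(manip.current_time())
p,W=cloud("top")
_,_,l,st=packs(); print([(o["xy"].round(3).tolist(),round(o["z"],3)) for o in st])
k=(np.ptp(p.astype(int),axis=2)<35)&(abs(W[...,2]-.053)<.006)&(W[...,0]>.6)&(W[...,0]<.662)&(abs(W[...,1]+.27)<.06)
print(blobs(k,W))
ps,_=manip.grab_frame("scene")
cv2.imwrite("pics/t6.png",np.hstack([cv2.resize(p[120:260,300:480],(540,420)),cv2.resize(pc[100:260,190:290],(260,420))])[:,:,::-1])
cv2.imwrite("pics/s6.png",ps[:,:,::-1])
E
python3 press.py
```

```text
{'px': [386.0, 167.0], 'xy': array([ 0.64166351, -0.26664914]), 'size': (62, 41), 'yaw': np.float64(-1.5453600445404672), 'z': 0.053105213494729825, 'n': 225}
clear touch -0.009999999999999998 stop 0.012 [-15.7   0.5   6.9] [ 0.011   0.0001 -0.0003]
start touch 0.005000000000000004 stop 0.012 [-15.2   0.4   6.9] [ 0.011   0.0001 -0.0003]
72.025
[([0.462, 0.221], 0.114), ([0.448, -0.069], 0.113)]
[{'px': [386.0, 167.0], 'xy': array([ 0.64092847, -0.26743738]), 'size': (63, 42), 'yaw': np.float64(-1.5610492477110718), 'z': 0.05332815618830188, 'n': 221}]
```

View pics/t6.png

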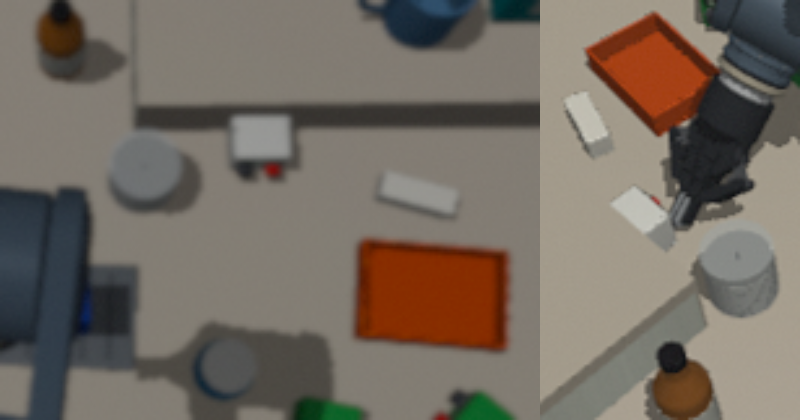

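Both presses stopped at the same depth, about 6 mm after touch and at a firm 15 N, and the timer is still square. The arm hides the packs here, so I'll clear it away for a last check. The clear "touch" reading at -10 mm looks like a settling transient.

```bash
python3 - <<'E'
from h import *
manip.move_j([1.187,.351,1.652,0,1.139,-.085])
p,W,l,st=packs()
for o in l+st: print(o)
for n in ("cream_jar","candle","orange_box","white_carton","soap_bottle"):
    print(n,[np.round(r["at"],3).tolist() for r in manip.look_for("top",n)[:1]])
p0=cv2.imread("pics/top0.png")[:,:,::-1]
print(manip.current_time())
ps,_=manip.grab_frame("scene")
cv2.imwrite("pics/f7.png",np.vstack([np.hstack([cv2.resize(x[80:280,180:480],(400,267)) for x in (p0,p)]),cv2.resize(ps[80:310,60:460],(460,265),interpolation=cv2.INTER_AREA) if 0 else np.pad(cv2.resize(ps[80:280,60:460],(600,300)),((0,0),(0,200),(0,0)))])[:,:,::-1])
E
```

```text
{'px': [234.0, 219.0], 'xy': array([0.46199948, 0.22144888]), 'size': (60, 30), 'yaw': np.float64(0.0026692850602147945), 'z': 0.1138579852182584, 'n': 202}
{'px': [279.0, 218.0], 'xy': array([0.46105585, 0.08076747]), 'size': (59, 28), 'yaw': np.float64(0.006185624395386169), 'z': 0.1135867888858055, 'n': 195}
{'px': [324.0, 218.0], 'xy': array([ 0.46044641, -0.05869931]), 'size': (57, 28), 'yaw': np.float64(-0.006632602694842343), 'z': 0.11418181702513787, 'n': 183}
cream_jar [[0.392, -0.216, 0.063]]
candle [[0.607, -0.14, 0.072]]
orange_box []
white_carton [[0.583, -0.442, 0.031]]
soap_bottle [[0.747, -0.046, 0.096]]
74.5917
```

View pics/f7.png

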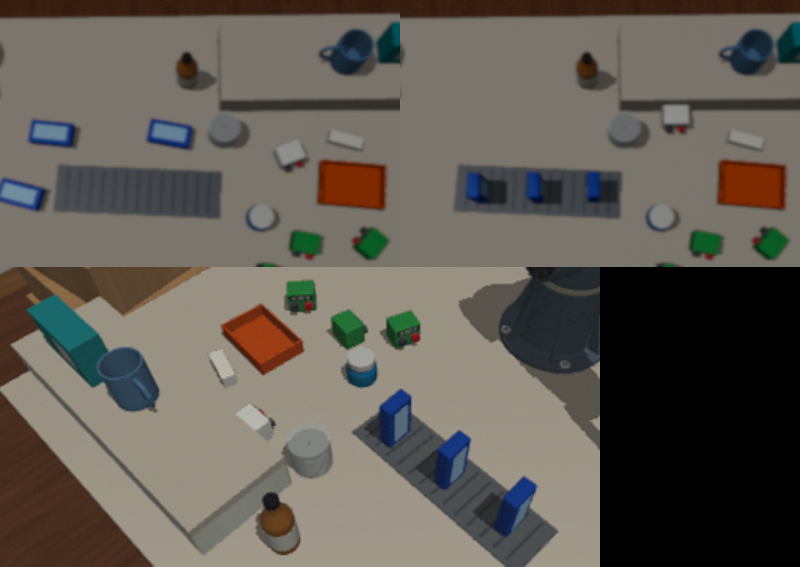

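The before and after views show three packs upright on the mat at (478,187), (534,187) and (593,185). The timer is square at the ledge at (677,117), its buttons look out, and the bystanders haven't moved. Handing in.

```bash
python3 -c "
from bench import manip
manip.sign_off()"
```

```text
the job is handed in; nothing more can be done
```

I handed the job in at about 75 s on the robot's clock. All three ice packs are standing on the mat, and the timer is against the ledge with clear and then start pressed. `sign_off` gives no verdict, so this rests on my own checks.

- **Packs:** There were only three; the spot the arm hid at the start turned out empty. They stand at y ≈ -0.06, 0.08 and 0.22 m along the middle of the mat, about 140 mm apart. Each top measured about 114 mm above the counter against 115 mm expected, and all three are released.
- **Timer:** I took the white one and left the green look-alikes alone. It stands about 0.01 rad off square, judged from its top face, with its back against the stone.
- **Presses:** Both were held about 0.5 s at roughly 15 N, stopping at the same depth. The start button moved about 6 mm from touch to stop.
- **Bystanders:** The before and after pictures show no movement.

**Checks that failed or disagreed:**
- The first-touch reading for the clear button came at -10 mm, well before contact. I took it as a settling transient, so its full travel is inferred from the matching stop depth and force.
- The network missed the orange box in the last picture, so I judged its position by eye.
- While the arm blocked the camera, one check showed only two packs, one of them cut off. With the arm out of the way all three measured correctly.
- I had no direct reading of button travel, so "buttons out" is judged from the pictures.

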